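Hang the stained-slide carrier on the drip rail

TASK

Lift the green-gripped slide carrier out of its dish, keeping it upright, and hang it on the drip rail: hook it over the lower rod through the opening in the guard rod, then slide it along under the guard until it hangs centred on the yellow clip, and let go so that it hangs still. Do not shift the two carriers that are already draining there, and leave the alcohol and stain bottles standing where they are.

Things in the scene. Friction and masses are not known exactly. Their poses are not given: they have to be found in the camera images.
- carrier: Carrier to hang: steel basket of five stained slides with a green grip on top, loose, about 0.16 kg, upright in the slide dish. Origin: centre of its underside, z up. Basket x -42 to +44 mm, y +-25 mm, z 0 to 37 mm; thin stay wires up to z 52 mm. A strap 36 mm wide (y) rises at x = -9.5 mm, bent over to +x at the top as a hook. Hung, it is plumb with the rod's axis at x = 0, z = 84 mm of the carrier.
- carrier_grip (a point): Holding point inside the carrier's green grip, a block 24 mm (carrier x) x 16 mm (carrier y) x 30 mm tall that spans z 110 to 140 mm above the carrier's underside; the point is at x = -10.5, y = 0, z = 128 mm of the carrier. Pinch it from above across the 16 mm (fingers closing along carrier y). Axes as the carrier's.
- carrier_hook (a point): Middle of the underside of the hook's crown (x = 0, y = 0, z = 89 mm of the carrier; axes as the carrier's), which rests on top of the rod when hung. Crown 3 mm thick, 36 mm wide along y; throat 16 mm wide, x -8 to +8 mm, between the strap and the down-turned lip.
- carrier_lip (a point): Lower end of the hook's flared lip, on the carrier's +x side (x = 12.5, y = 0, z = 71 mm of the carrier). The hook's mouth lies between this and the basket's stay wires (z 52 mm) and opens to the carrier's +x: the rod enters there and then goes up into the throat, 18 mm above the lip's end.
- slide_dish: Clear dish, fixed, 108 x 72 x 32 mm, 4 mm walls and floor, small lugs at its x ends (overall 134 mm). The carrier stands in it, axes nearly parallel. It may be at the robot's left or right, turned up to 0.6 rad. Origin: centre of its underside on the worktop. Beyond its left place a tall fixed analyser juts out 0.28 to 0.44 m above the worktop (from x = 0.47, y = 0.43 m outwards).
- drip_rail: Stainless drip stand, fixed. Origin: centre of its underside on the worktop; y along the rail, +x away from the robot. Trough 106 (x) x 382 (y) x 18 mm high, end posts at y = +-176 mm. Between the posts a level rod and above it a guard rod. Carriers come from the robot's side, their +x along the stand's +x. A hung carrier's underside is 36 mm above the worktop.
- rail_mid (a point): Middle of the lower rod, on its axis, 120 mm above the worktop, below the opening of the guard. The rod is 10 mm in diameter and runs along y from -176 to +176 mm. Axes as the drip stand's. A fixed glass shelf hangs behind and to the right (x over 0.58 m, y under 0.03 m, 0.54 m above the worktop): keep the wrist clear of it.
- guard_opening (a point): Middle of the opening in the guard rod, on the guard's axis, 135 mm above the worktop (15 mm above the rod's axis). The guard is 6 mm in diameter; the opening runs from y = -30 to +30 mm and its ends are red. Only here can a hook pass over the rod; under the guard a hung carrier can rise just 4 mm. Axes as the drip stand's.
- yellow_clip: Yellow index clip fixed on the guard rod, 11 x 10 x 8 mm with a small flag leaning back (+x), up to 26 mm above the guard's axis; on the left or the right half of the guard, 58 to 74 mm from the middle of the opening. Origin on the axis of the guard rod (135 mm above the worktop), at the middle of the clip; axes as the drip stand's. The carrier's hook must end centred under it.
- blue_clip: Blue index clip of the same form on the other half of the guard; not the mark for this carrier.
- hung_left: Carrier of the same form and size with a grey grip, already hanging on the rail near its +y end, loose, 138 to 146 mm from the middle. Origin at the centre of its underside; leave it.
- hung_right: Carrier of the same form with a grey grip, hanging near the -y end of the rail, loose, 138 to 146 mm from the middle. Origin at the centre of its underside; leave it.
- alcohol: White bottle with a red cap, 66 mm across, 162 mm tall, loose, standing in front of the drip stand. Origin at the centre of its underside; leave it.
- stain_blue: Blue stain bottle with a white cap, 34 mm across, 67 mm tall, loose, standing in front of the drip stand. Origin at the centre of its underside; leave it.
- stain_red: Crimson stain bottle with a white cap, 34 mm across, 67 mm tall, loose, standing in front of the drip stand. Origin at the centre of its underside; leave it.
- slide_box: Clear box of slides with a lid, fixed, 79 x 114 x 41 mm, on the side where the dish is not. Origin at the centre of its underside.

How it is judged:
On the way:
1. the carrier's hook is over the lower rod, in the opening of the guard (x of carrier_hook in the frame of rail_mid between -0.006 and 0.006 m and z of carrier_hook in the frame of rail_mid between 0.002 and 0.0105 m and y of carrier_hook in the frame of rail_mid between -0.036 and 0.036 m), for 0.1 s.
At the end, for the whole second after the job is handed in: The carrier hangs still and plumb (within 0.12 rad) from its hook on the lower rod, under the guard, the middle of its hook within 7 mm of the yellow clip along the rail; the hung carriers within 12 mm and the bottles within 30 mm of where they were (x of carrier_hook in the frame of rail_mid between -0.005 and 0.005 m and z of carrier_hook in the frame of rail_mid between 0.002 and 0.008 m and y of carrier_hook in the frame of yellow_clip between -0.007 and 0.007 m and angle between carrier's own z axis and vertical below 0.12 rad and angle between the x axis of carrier and the x axis of drip_rail, either way round below 0.2 rad and linear speed of carrier below 0.02 m/s and distance of each of hung_left, hung_right from where it was at the start of the episode below 0.012 m and distance of each of alcohol, stain_blue, stain_red from where it was at the start of the episode below 0.03 m); the robot touches nothing.
It fails at once if the carrier is tipped by more than 0.5 rad, so that slides would slip out (angle between carrier's own z axis and vertical above 0.5 rad).
It fails at once if a carrier already hanging is shifted or swung by more than 15 mm (distance of any of hung_left, hung_right from where it was at the start of the episode above 0.015 m).
It fails at once if the alcohol or a stain bottle is tipped or shifted by more than 30 mm (distance of any of alcohol, stain_blue, stain_red from where it was at the start of the episode above 0.03 m or angle between any of alcohol, stain_blue, stain_red's own z axis and vertical above 0.35 rad).
It also fails if it takes over 64 s, if anything falls off the work surface, if the arm or the gripper's body presses on something with over 40 N, if the wrist force passes 120 N, or if a joint passes its speed limit or range.

ROBOT

A 7-joint arm with a two-finger parallel gripper is mounted at the origin on a cart in front of the work surface, level with it; the furniture and walls round the work are solid. World frame = base frame: x ahead of the robot, y to its left, z up, the work surface at z = 0. Lengths are in m, angles in rad, forces in N, time in s.
With the tool pointing down it reaches from about 0.4 to 0.9 m from the base axis. Payload 5.5 kg.
Tool frame: the origin (TCP) lies midway between the tips of the shut fingers; the grasp point (between the pads) lies 19 mm behind it; y points along the fingers, x is the direction in which the jaws open and shut, and the axes are right-handed (so a half turn about y gives the same grasp; the last joint's range is limited). The gripper opens to 92 mm and grips with 3 to 60 N. Pads are 19 mm wide; open, the fingers measure 130 mm over their backs; the gripper's body (75 mm by 190 mm) begins 47 mm behind the grasp point.
Start: joints at [-1.065, 0.501, -0.427, 1.55, 0.221, 1.138, -0.21], TCP at [0.156, 0.631, 0.227] pointing down, gripper open.
Joint ranges: [-2.88, 2.88], [-0.31, 2.03], [-1.54, 1.56], [0.2, 2.42], [-1.41, 4.55], [0.19, 2.02], [-2.57, 2.57]. Speed limits (rad/s): [2.57, 2.57, 3.14, 3.14, 3.14, 3.14, 3.14].

INTERFACE

Orientations are given as a unit quaternion [x, y, z, w].
In Python, from rig import env gives the robot as it stands.
- The arm moves only by the tool apply_moves, never from a script. Its argument "motion" is a list of rows, each a list of 3 entries, a list of its own where there are three numbers: the finger opening in m, from 0 to 0.0918, then the shift along the tool's x, y, z in m, then the turn, a rotation vector about the tool's x, y, z in degrees. A call has 1 to 12 rows; each row shifts and turns the commanded pose from where the row before left it, along the tool's axes as they then stand; what a row does not reach is not made up. A row lasts 1/8 s, in which the tool goes at most 62.5 mm and 10.7 degrees, less where a joint would pass 70% of its speed; a pose out of reach is approached as far as the arm can. A call with a gripper value outside its range is refused whole. The fingers move at their own pace and stop on an object; the grip force is fixed at half the most. Time passes only in rows, so rows that do not move let the fingers close. It gives the time, the measured TCP pose, the force and the opening at its end, in the units of the state.
- env.get_obs(): the state, without advancing time (a new reading comes with each control period).
- env.capture(name): name is "scene" or "top"; returns a dict with "image" (420x560x3 uint8, red, green, blue), "range_z" (420x560 float32, m along the optical axis (not along the pixel's ray), 0 where there is no reading), "fx", "fy", "cx", "cy" (pixels), "rvec" (rotation vector, rad) and "tvec" (3), from world to camera coordinates, as OpenCV has them. Camera axes: x right, y down, z forward; pixel columns grow to the right and rows downward; lengths in m; the calibration is good to about 2 mm. A picture is of the moment at which its call begins.
- env.sign_off(): hands the job in, once; it reports no verdict.
The state is a dict: "t": time; "qpos": joint angles; "qd": joint speeds; "tau": joint torques, N m; "ee_pos": TCP position; "tcp_rot": TCP orientation; "wrist_force": force on the tool from outside, world axes, zero at the start; "wrist_torque": the same for the moment, N m; "gripper_width": opening from 0.0 (shut) to 1.0 (fully open).
Only numpy, scipy, OpenCV 4.12 (cv2) and the standard library are available. Lean on these libraries where they do the work, as an engineer would, in place of code of your own. Each camera call takes 0.05 s, during which the arm holds its last target.

## Working session

There is one attempt and no reset: what is moved stays moved. The work goes in short steps, Python scripts to look and compute and a tool call to move; the robot and the scene stay as the last step left them, time stands still between calls to the robot, and variables do not carry over. Pictures are saved under pics/ and viewed, and the job is handed in when it is done.

Besides the shell and the picture viewer there is one more tool, called after ">>>" by a JSON object that holds its "name" and its "arguments", one argument or row to a line. apply_moves: Moves the arm, as the interface text tells. Its arguments: {"type":"object","properties":{"motion":{"type":"array","items":{"type":"array"}}},"required":["motion"]}

```bash
ls; mkdir -p pics; python3 - <<'E'
from rig import env
import cv2,numpy as np,pickle
o=env.get_obs(); print({k:np.round(v,3) for k,v in o.items()})
for n in("scene","top"):
    c=env.capture(n); pickle.dump(c,open(f"{n}0.pkl","wb"))
    cv2.imwrite(f"pics/{n}0.png",c["image"][:,:,::-1])
    R=cv2.Rodrigues(np.array(c["rvec"]))[0]; print(n,c["fx"],c["cx"],c["cy"],"pos",-R.T@np.array(c["tvec"]).ravel(), R.round(2).tolist())
E
```

```text
pics
{'t': np.float64(0.0), 'qpos': array([-1.065,  0.502, -0.427,  1.551,  0.221,  1.138, -0.21 ]), 'qd': array([ 0.   , -0.001,  0.001, -0.   , -0.001,  0.   ,  0.   ]), 'tau': array([-0.0000e+00, -5.6660e+01, -5.8160e+00, -2.7912e+01, -6.9000e-02,
        3.1000e-02,  0.0000e+00]), 'ee_pos': array([0.156, 0.63 , 0.226]), 'tcp_rot': array([ 0.557,  0.435, -0.436, -0.556]), 'wrist_force': array([-0.469,  0.42 ,  0.564]), 'wrist_torque': array([-0.029,  0.016, -0.059]), 'gripper_width': np.float64(0.999)}
scene 393.5251033418169 279.98893554139346 206.6503451498653 pos [-0.02163668  0.57969823  0.54487954] [[-0.77, -0.64, -0.0], [-0.32, 0.4, -0.86], [0.55, -0.66, -0.51]]
top 478.10664229033796 280.04029764721827 203.00015917642557 pos [ 0.19508779 -0.00448341  1.37001082] [[0.09, -1.0, 0.0], [-0.97, -0.08, -0.21], [0.21, 0.02, -0.98]]
```

View pics/scene0.png

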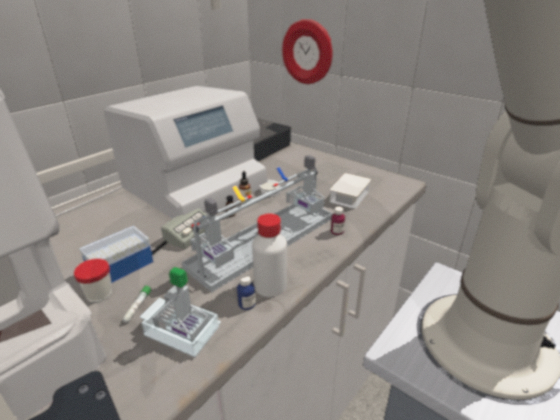

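View pics/top0.png

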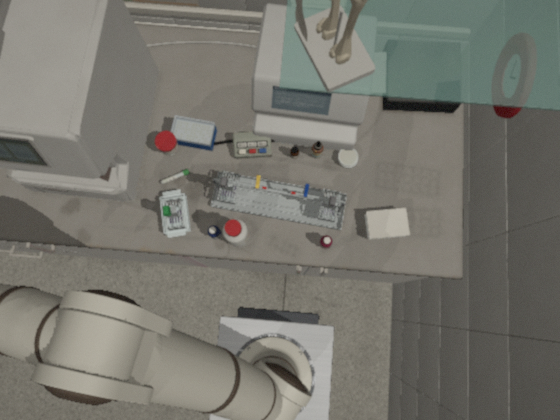

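```bash
python3 - <<'E'
import cv2,pickle
c=pickle.load(open("top0.pkl","rb"));im=c["image"][:,:,::-1]
cv2.imwrite("pics/t1.png",cv2.resize(im[160:260,150:360],None,fx=3.8,fy=3.8,interpolation=cv2.INTER_CUBIC))
c=pickle.load(open("scene0.pkl","rb"));im=c["image"][:,:,::-1]
cv2.imwrite("pics/s1.png",cv2.resize(im[150:360,130:370],None,fx=2.8,fy=2.8,interpolation=cv2.INTER_CUBIC))
E
```

```text
(no output)
```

View pics/t1.png

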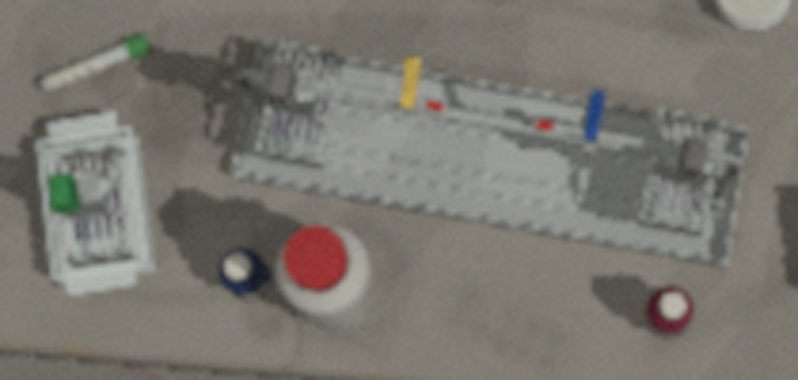

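View pics/s1.png

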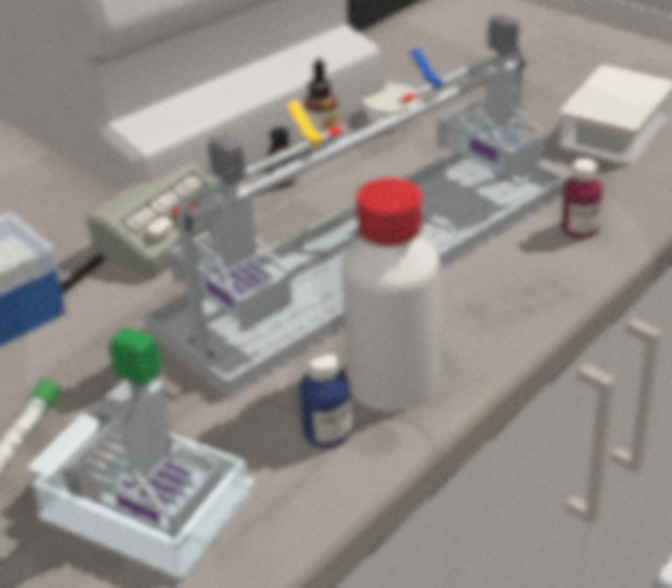

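```bash
cat > h.py <<'E'
import cv2,numpy as np,pickle
def cam(c):
    R=cv2.Rodrigues(np.array(c["rvec"]))[0]; t=np.array(c["tvec"]).ravel(); return R,t,-R.T@t
def ray(c,u,v):
    R,t,p=cam(c); d=R.T@np.array([(u-c["cx"])/c["fx"],(v-c["cy"])/c["fy"],1.]); return p,d
def plane(c,u,v,z):
    p,d=ray(c,u,v); return p+d*(z-p[2])/d[2]
def proj(c,P):
    K=np.array([[c["fx"],0,c["cx"]],[0,c["fy"],c["cy"]],[0,0,1.]])
    return cv2.projectPoints(np.atleast_2d(np.array(P,float)),np.array(c["rvec"],float),np.array(c["tvec"],float),K,None)[0][:,0]
def pts(c,m):
    v,u=np.nonzero(m); z=c["range_z"][v,u]; k=z>0; u,v,z=u[k],v[k],z[k]
    R,t,p=cam(c); X=np.stack([(u-c["cx"])/c["fx"]*z,(v-c["cy"])/c["fy"]*z,z],1); return (X-t)@R
def tri(c1,uv1,c2,uv2):
    p,d=ray(c1,*uv1);q,e=ray(c2,*uv2); A=np.stack([d,-e],1); s=np.linalg.lstsq(A,q-p,rcond=None)[0]
    a=p+d*s[0];b=q+e*s[1]; return (a+b)/2,np.linalg.norm(a-b)
def mask(c,col):
    hsv=cv2.cvtColor(c["image"],cv2.COLOR_RGB2HSV); H,S,V=[hsv[...,i].astype(int) for i in range(3)]
    return {"green":(H>45)&(H<85)&(S>120)&(V>50),"yellow":(H>18)&(H<32)&(S>120)&(V>110),"blue":(H>105)&(H<125)&(S>150)&(V>80),"red":((H<6)|(H>174))&(S>110)&(V>90)}[col]
def blobs(c,col,amin=3):
    m=mask(c,col).astype(np.uint8); n,l,s,ce=cv2.connectedComponentsWithStats(m,connectivity=8)
    return [(ce[i],s[i],l==i) for i in range(1,n) if s[i][4]>=amin]
E
python3 - <<'E'
from h import *
for n in("top","scene"):
    c=pickle.load(open(n+"0.pkl","rb"))
    for col in("green","yellow","blue","red"):
        for ce,s,m in blobs(c,col):
            P=pts(c,m)
            print(n,col,ce.round(1),s.tolist(),np.median(P,0).round(3) if len(P) else None,P.min(0).round(3) if len(P) else'',P.max(0).round(3) if len(P) else '')
E
```

```text
top green [166.3 210.7] [164, 207, 6, 8, 44] [0.407 0.311 0.144] [0.398 0.304 0.135] [0.419 0.319 0.15 ]
top yellow [257.5 181.1] [256, 175, 4, 13, 34] [0.506 0.082 0.15 ] [0.491 0.077 0.   ] [0.562 0.092 0.161]
top blue [306.  189.7] [305, 185, 3, 11, 23] [ 0.493 -0.048  0.149] [ 0.481 -0.05   0.138] [ 0.504 -0.045  0.16 ]
top red [518.  109.4] [516, 108, 5, 4, 10] [ 0.675 -0.51   0.344] [ 0.674 -0.515  0.339] [ 0.678 -0.505  0.349]
top red [165.  140.8] [155, 130, 22, 22, 355] [0.622 0.363 0.067] [ 0.592  0.332 -0.003] [0.678 0.413 0.075]
top red [252.1 150.6] [249, 149, 7, 4, 27] [0.624 0.113 0.039] [0.618 0.105 0.025] [0.63  0.124 0.044]
top red [264.  187.5] [263, 187, 3, 2, 6] [0.493 0.063 0.136] [0.49  0.061 0.133] [0.495 0.066 0.141]
top red [293.  192.5] [292, 192, 3, 2, 6] [ 0.485 -0.014  0.139] [ 0.483 -0.017  0.136] [ 0.487 -0.012  0.144]
top red [232.4 227.4] [225, 220, 16, 16, 218] [0.375 0.133 0.162] [ 0.356  0.112 -0.004] [0.421 0.174 0.169]
scene green [178.2 276.7] [171, 268, 16, 19, 233] [0.402 0.318 0.134] [ 0.397  0.225 -0.   ] [0.524 0.324 0.144]
scene green [14
[... 280 characters left out ...]
1 -0.05   0.14 ] [ 0.501 -0.044  0.153]
scene blue [131.1 263.5] [112, 249, 39, 30, 475] [0.63  0.28  0.021] [0.624 0.237 0.003] [0.637 0.323 0.039]
scene red [307.4  50.8] [283, 20, 49, 64, 1718] [ 0.751 -0.499  0.33 ] [ 0.673 -0.518  0.226] [ 0.857 -0.487  0.416]
scene red [275.  184.5] [274, 184, 3, 2, 4] [ 0.484 -0.016  0.135] [ 0.484 -0.018  0.134] [ 0.485 -0.014  0.136]
scene red [248.9 196.1] [247, 195, 4, 3, 9] [0.491 0.062 0.136] [0.49  0.059 0.134] [0.496 0.065 0.138]
scene red [268.7 224.7] [258, 214, 23, 23, 455] [0.369 0.14  0.159] [ 0.355 -0.079 -0.   ] [0.531 0.155 0.162]
scene red [ 91.2 270.4] [74, 259, 35, 24, 655] [0.615 0.364 0.065] [0.592 0.324 0.044] [0.651 0.393 0.067]
```

```bash
python3 - <<'E'
from h import *
c=pickle.load(open("top0.pkl","rb"));s=pickle.load(open("scene0.pkl","rb"))
C=[plane(c,(x+.5)/3.8-.5+150,(y+.5)/3.8-.5+160,.018) for x,y in((232,178),(726,264),(748,126),(236,38))]
print(np.round(C,4)); C=np.array(C); print("ctr",C.mean(0))
for a,b in((1,0),(2,3)): d=C[b]-C[a]; print(np.arctan2(-d[0],d[1]),np.linalg.norm(d))
for a,b in((0,3),(1,2)): d=C[b]-C[a]; print(np.arctan2(d[1],d[0]),np.linalg.norm(d))
for nm,a,b in(("redL",(264,187.5),(248.9,196.1)),("redR",(293,192.5),(275,184.5)),("yel",(257.5,181.1),(238.2,193.5)),("blue",(306,189.7),(281.6,174.2)),("green",(166.3,210.7),(178.2,276.7))): print(nm,tri(c,a,s,b))
for u in((264,187.5),(293,192.5)): print(plane(c,*u,.138))
for u in((248.9,196.1),(275,184.5)): print(plane(s,*u,.136))
z=s["range_z"]
# zoom views
im=s["image"][:,:,::-1]
cv2.imwrite("pics/s2.png",cv2.resize(im[150:240,180:330],None,fx=5.3,fy=5.3,interpolation=cv2.INTER_CUBIC))
cv2.imwrite("pics/s3.png",cv2.resize(im[260:355,130:230],None,fx=6,fy=6,interpolation=cv2.INTER_CUBIC))
im=c["image"][:,:,::-1]
cv2.imwrite("pics/t3.png",cv2.resize(im[185:240,150:200],None,fx=10,fy=10,interpolation=cv2.INTER_CUBIC))
cv2.imwrite("pics/t2.png",cv2.resize(im[165:225,205:350],None,fx=5.5,fy=5.5,interpolation=cv2.INTER_CUBIC))
E
```

```text
[[ 0.4524  0.218   0.018 ]
 [ 0.4185 -0.1597  0.018 ]
 [ 0.5263 -0.1702  0.018 ]
 [ 0.5623  0.2276  0.018 ]]
ctr [0.48990137 0.02891205 0.018     ]
-0.08955695541695671 0.3792076965943351
-0.09015867870195696 0.39937997928401403
0.08728713996787182 0.11028788923809156
-0.0966644409616632 0.10833023644892115
redL (array([0.49215864, 0.06273287, 0.13674797]), np.float64(0.0019874206113764197))
redR (array([ 0.48551633, -0.01502797,  0.13498861]), np.float64(0.0020133061194956997))
yel (array([0.50558256, 0.08076979, 0.1461311 ]), np.float64(0.0024328493646876078))
blue (array([ 0.4936082 , -0.04839561,  0.14534044]), np.float64(0.0018448567704887273))
green (array([0.40908059, 0.3143821 , 0.12936869]), np.float64(0.0022326810861438436))
[0.49267803 0.06326621 0.138     ]
[ 0.4856636  -0.01444234  0.138     ]
[0.49205508 0.06147128 0.136     ]
[ 0.48322294 -0.01385072  0.136     ]
```

View pics/s2.png

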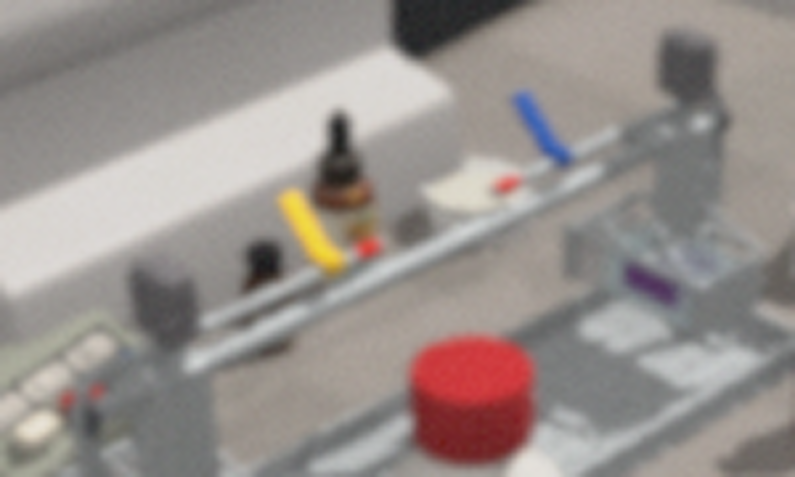

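View pics/s3.png

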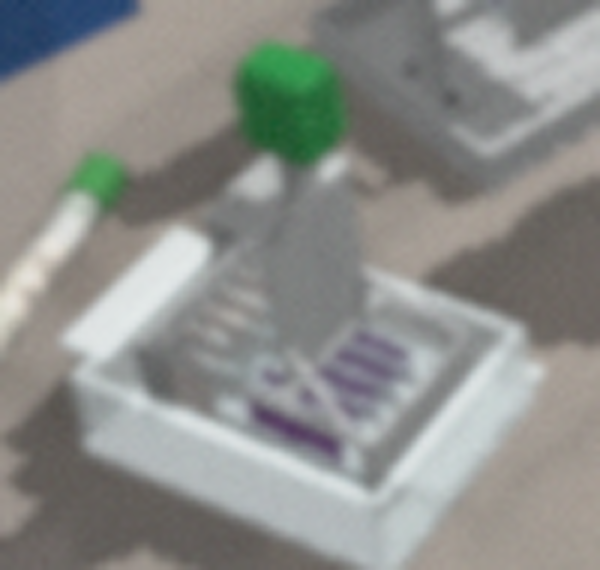

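View pics/t3.png

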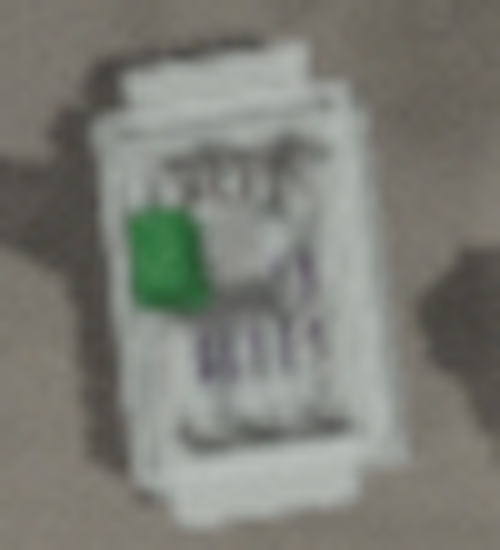

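View pics/t2.png

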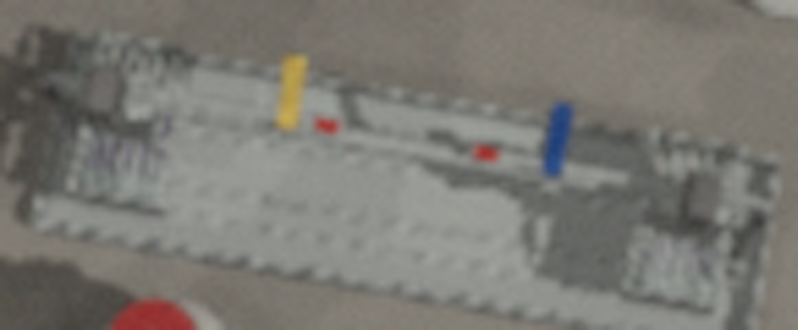

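```bash
python3 - <<'E'
from h import *
c=pickle.load(open("top0.pkl","rb"));s=pickle.load(open("scene0.pkl","rb"))
C=np.array([plane(c,(x+.5)/10-.5+150,(y+.5)/10-.5+185,.032) for x,y in((95,118),(355,85),(405,458),(135,490))])
print(np.round(C,4),C.mean(0))
for a,b in((3,0),(2,1)): d=C[b]-C[a]; print("yaw",np.arctan2(d[1],d[0]),np.linalg.norm(d))
for a,b in((1,0),(2,3)): d=C[b]-C[a]; print("yaw",np.arctan2(-d[0],d[1]),np.linalg.norm(d))
S=np.array([plane(s,(x+.5)/6-.5+130,(y+.5)/6-.5+260,.032) for x,y in((75,375),(372,500),(527,330))])
print(S)
d=S[0]-S[1];print(np.arctan2(d[1],d[0]),np.linalg.norm(d));d=S[1]-S[2];print(np.arctan2(-d[0],d[1]),np.linalg.norm(d))
# green top face
for n,cc in(("t",c),("s",s)):
    ce,st,m=[b for b in blobs(cc,"green")][0]
    P=pts(cc,m); P=P[(P[:,2]>.141)]; print(n,len(P),P.mean(0),P.min(0),P.max(0)); r=cv2.minAreaRect(P[:,:2].astype(np.float32)*1000); print(r)
from scipy.spatial.transform import Rotation as Ro
from rig import env
o=env.get_obs(); print(Ro.from_quat(o["tcp_rot"]).as_matrix().round(3))
# slides/strap orientation: print hung grips (dark) tops
for n,cc in(("t",c),("s",s)):
    z=pts(cc,np.ones(cc["range_z"].shape,bool))
    for nm,k in(("L",(z[:,1]>.13)&(z[:,1]<.2)),("R",(z[:,1]<-.09)&(z[:,1]>-.15))):
        q=z[k&(z[:,2]>.165)&(z[:,2]<.185)&(z[:,0]>.42)&(z[:,0]<.56)]; print(n,nm,len(q),q.mean(0) if len(q) else '')
E
```

```text
[[0.4666 0.3666 0.032 ]
 [0.4826 0.2936 0.032 ]
 [0.3764 0.2658 0.032 ]
 [0.3608 0.3406 0.032 ]] [0.42159569 0.31666433 0.032     ]
yaw 0.24121598385396326 0.10893232080500842
yaw 0.2552786664146599 0.10979328458672495
yaw 0.2156372942410031 0.07481238036870651
yaw 0.20502800486698777 0.07638185342553293
[[0.4625607  0.36385881 0.032     ]
 [0.36288103 0.33874928 0.032     ]
 [0.37583932 0.27069802 0.032     ]]
0.24676815006782785 0.10279360554228505
0.1881668113883418 0.06927403272470413
t 35 [0.40779028 0.31182491 0.14465753] [0.39829614 0.30364465 0.1412346 ] [0.41743108 0.31903241 0.15002825]
((408.33740234375, 311.0264587402344), (19.230504989624023, 13.245523452758789), 8.733628273010254)
s 55 [0.40737695 0.31470758 0.14220245] [0.39827719 0.30831511 0.14100487] [0.41666881 0.32172548 0.14414411]
((407.2764587402344, 314.625244140625), (18.140108108520508, 12.288482666015625), 8.552648544311523)
[[ 0.24  -0.    -0.971]
 [ 0.971 -0.002  0.24 ]
 [-0.002 -1.     0.   ]]
t L 61 [0.49003978 0.16577308 0.17506159]
t R 64 [ 0.46304374 -0.11667937  0.17436018]
s L 93 [0.48942753 0.16993337 0.17158747]
s R 62 [ 0.46344745 -0.11279557  0.17129747]
```

```bash
cat > plan.py <<'E'
from h import *
from scipy.spatial.transform import Rotation as Ro
from rig import env
def cur():
    o=env.get_obs(); return np.array(o["ee_pos"]),Ro.from_quat(o["tcp_rot"]),o
def yaw_of(R): # carrier yaw equiv: tool x = carrier y
    x=R.apply([1,0,0]); return np.arctan2(-x[0],x[1])
def level(yaw): # R with tool x=carrier y, y=-z, z=-carrier x
    c,s=np.cos(yaw),np.sin(yaw); return Ro.from_matrix(np.array([[-s,0,-c],[c,0,-s],[0,-1,0]]))
def plan(target,yaw,n,p=None,R=None,nd=1):
    if p is None: p,R,_=cur()
    Rt=level(yaw); 
    dv=(R.inv()*Rt).as_rotvec(); rows=[]; pp=p
    for i in range(n):
        tgt=p+(np.array(target)-p)*(i+1)/n
        sh=R.inv().apply(tgt-pp); sh=np.round(sh,3+nd-1) 
        rv=np.round(np.degrees(dv/n),2)
        rows.append([sh.tolist(),rv.tolist()]); pp=pp+R.apply(sh); R=R*Ro.from_rotvec(np.radians(rv))
    for r in rows: print(r)
    return pp,R
def st():
    p,R,o=cur(); print("t",round(float(o["t"]),2),"p",p.round(4),"yaw",round(yaw_of(R),4),"toolz tilt",R.apply([0,1,0]).round(4),"F",o["wrist_force"].round(2),"T",o["wrist_torque"].round(2),"w",round(float(o["gripper_width"])*91.8,1))
E
python3 - <<'E'
from plan import *
st(); plan([.409,.314,.226],.22,10)
E
```

```text
t 0.1 p [0.1562 0.6303 0.2258] yaw -0.2427 toolz tilt [-5.0e-04 -1.7e-03 -1.0e+00] F [ 0.03 -0.52 -0.22] T [ 0.03  0.02 -0.03] w 91.5
[[-0.025, 0.0, -0.032], [-0.0, -2.65, -0.01]]
[[-0.026, 0.0, -0.031], [-0.0, -2.65, -0.01]]
[[-0.027, 0.0, -0.03], [-0.0, -2.65, -0.01]]
[[-0.029, 0.0, -0.028], [-0.0, -2.65, -0.01]]
[[-0.03, 0.0, -0.027], [-0.0, -2.65, -0.01]]
[[-0.032, 0.0, -0.026], [-0.0, -2.65, -0.01]]
[[-0.032, 0.0, -0.024], [-0.0, -2.65, -0.01]]
[[-0.034, 0.0, -0.023], [-0.0, -2.65, -0.01]]
[[-0.034, -0.0, -0.021], [-0.0, -2.65, -0.01]]
[[-0.036, -0.0, -0.019], [-0.0, -2.65, -0.01]]
```

>>> {"name": "apply_moves", "arguments": {
  "motion": [
    [0.06,[-0.025,0,-0.032],[0,-2.65,0]],
    [0.06,[-0.026,0,-0.031],[0,-2.65,0]],
    [0.06,[-0.027,0,-0.03],[0,-2.65,0]],
    [0.06,[-0.029,0,-0.028],[0,-2.65,0]],
    [0.06,[-0.03,0,-0.027],[0,-2.65,0]],
    [0.06,[-0.032,0,-0.026],[0,-2.65,0]],
    [0.06,[-0.032,0,-0.024],[0,-2.65,0]],
    [0.06,[-0.034,0,-0.023],[0,-2.65,0]],
    [0.06,[-0.034,0,-0.021],[0,-2.65,0]],
    [0.06,[-0.036,0,-0.019],[0,-2.65,0]],
    [0.06,[0,0,0],[0,0,0]],
    [0.06,[0,0,0],[0,0,0]]
  ]
}}

```text
t: 1.6
ee_pos: [0.4082, 0.3146, 0.2265]
tcp_rot: [-0.442, -0.552, 0.552, 0.443]
wrist_force: [-0.6, 0.6, 0.3]
gripper_width: 0.654
```

```bash
python3 - <<'E'
from plan import *
st(); plan([.409,.314,.116],.22,6)
s=env.capture("scene"); im=s["image"][:,:,::-1]
cv2.imwrite("pics/s5.png",cv2.resize(im[120:360,60:330],None,fx=2.5,fy=2.5,interpolation=cv2.INTER_CUBIC))
c=env.capture("top"); im=c["image"][:,:,::-1]
cv2.imwrite("pics/t5.png",cv2.resize(im[140:280,120:320],None,fx=3.5,fy=3.5,interpolation=cv2.INTER_CUBIC))
E
```

```text
t 1.6 p [0.4082 0.3146 0.2265] yaw 0.2194 toolz tilt [-8.e-04  3.e-04 -1.e+00] F [-0.6   0.63  0.26] T [ 0.06  0.09 -0.03] w 60.1
[[-0.0, 0.018, -0.0], [-0.01, -0.01, 0.0]]
[[-0.0, 0.019, -0.0], [-0.01, -0.01, 0.0]]
[[-0.0, 0.018, -0.0], [-0.01, -0.01, 0.0]]
[[-0.001, 0.019, -0.0], [-0.01, -0.01, 0.0]]
[[0.0, 0.018, -0.001], [-0.01, -0.01, 0.0]]
[[0.0, 0.019, 0.0], [-0.01, -0.01, 0.0]]
```

View pics/s5.png

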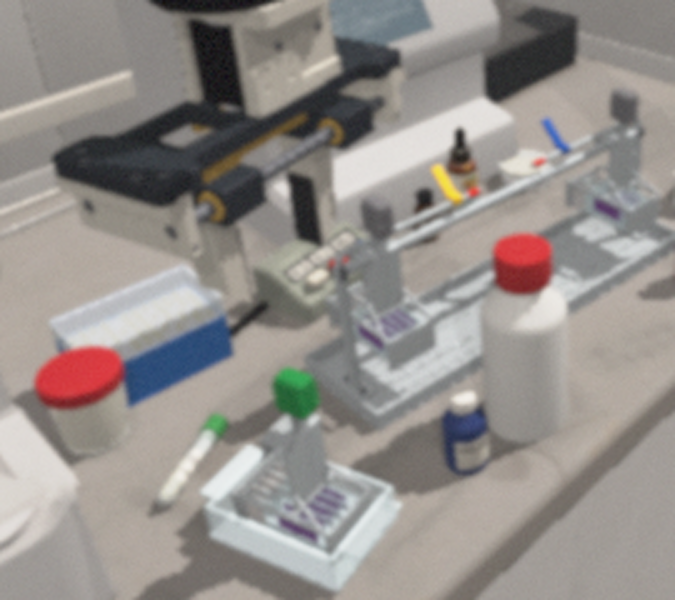

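View pics/t5.png

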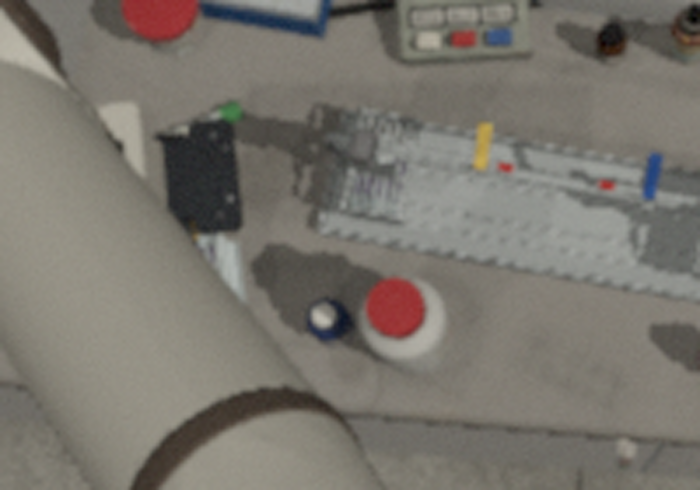

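>>> {"name": "apply_moves", "arguments": {
  "motion": [
    [0.06,[0,0.022,-0.001],[0,0,0]],
    [0.06,[0,0.022,0],[0,0,0]],
    [0.06,[0,0.022,0],[0,0,0]],
    [0.06,[0,0.022,0],[0,0,0]],
    [0.06,[0,0.022,0],[0,0,0]],
    [0.06,[0,0,0],[0,0,0]]
  ]
}}

```text
t: 2.45
ee_pos: [0.4077, 0.3147, 0.1153]
tcp_rot: [-0.441, -0.551, 0.554, 0.442]
wrist_force: [-0.1, 0.8, -0.1]
gripper_width: 0.65
```

```bash
python3 - <<'E'
from plan import *
st()
s=env.capture("scene"); im=s["image"][:,:,::-1]
cv2.imwrite("pics/s6.png",cv2.resize(im[190:360,100:260],None,fx=3.5,fy=3.5,interpolation=cv2.INTER_CUBIC))
E
```

```text
t 2.45 p [0.4077 0.3147 0.1153] yaw 0.222 toolz tilt [-0.0034 -0.0017 -1.    ] F [-0.15  0.81 -0.11] T [ 0.07 -0.02 -0.02] w 59.7
```

View pics/s6.png

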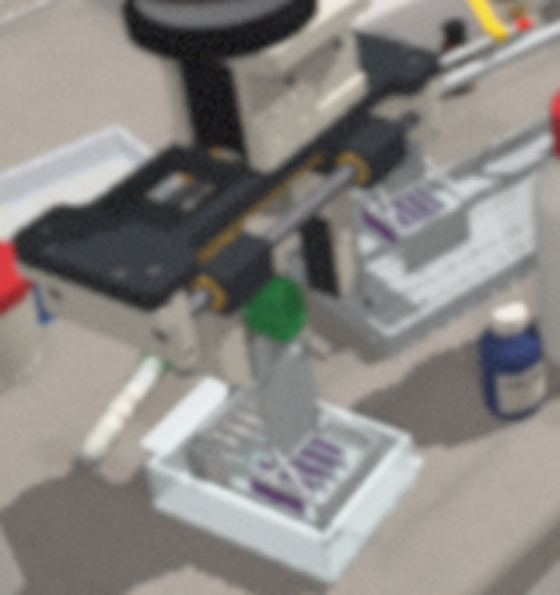

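>>> {"name": "apply_moves", "arguments": {
  "motion": [
    [0.01,[0,0,0],[0,0,0]],
    [0.01,[0,0,0],[0,0,0]],
    [0.01,[0,0,0],[0,0,0]],
    [0.01,[0,0,0],[0,0,0]],
    [0.01,[0,0,0],[0,0,0]],
    [0.01,[0,0,0],[0,0,0]],
    [0.01,[0,0,0],[0,0,0]],
    [0.01,[0,0,0],[0,0,0]]
  ]
}}

```text
t: 3.5
ee_pos: [0.4098, 0.3144, 0.1168]
tcp_rot: [0.442, 0.552, -0.552, -0.442]
wrist_force: [-0.8, -0.6, 1.7]
gripper_width: 0.17
```

```bash
python3 - <<'E'
from plan import *
st()
E
```

```text
t 3.5 p [0.4098 0.3144 0.1168] yaw 0.2196 toolz tilt [ 1.e-04 -0.e+00 -1.e+00] F [-0.8  -0.56  1.7 ] T [-0.08 -0.01 -0.01] w 15.6
```

>>> {"name": "apply_moves", "arguments": {
  "motion": [
    [0.01,[0,-0.003,0],[0,0,0]],
    [0.01,[0,-0.007,0],[0,0,0]],
    [0.01,[0,-0.012,0],[0,0,0]],
    [0.01,[0,-0.015,0],[0,0,0]],
    [0.01,[0,-0.015,0],[0,0,0]],
    [0.01,[0,-0.012,0],[0,0,0]],
    [0.01,[0,-0.006,0],[0,0,0]],
    [0.01,[0,0,0],[0,0,0]],
    [0.01,[0,0,0],[0,0,0]]
  ]
}}

```text
t: 4.62
ee_pos: [0.4095, 0.3142, 0.1862]
tcp_rot: [-0.442, -0.551, 0.552, 0.442]
wrist_force: [-0.3, 0.3, -2.0]
gripper_width: 0.173
```

```bash
python3 - <<'E'
from plan import *
st()
s=env.capture("scene"); im=s["image"][:,:,::-1]
cv2.imwrite("pics/s7.png",cv2.resize(im[190:360,100:260],None,fx=3.5,fy=3.5,interpolation=cv2.INTER_CUBIC))
E
```

```text
t 4.62 p [0.4095 0.3142 0.1862] yaw 0.2197 toolz tilt [-7.e-04 -5.e-04 -1.e+00] F [-0.34  0.26 -1.99] T [ 0.01  0.03 -0.02] w 15.9
```

View pics/s7.png

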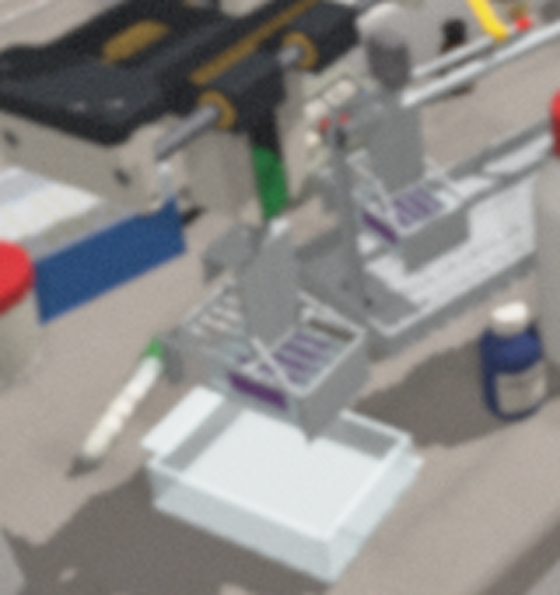

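```bash
python3 - <<'E'
from plan import *
p,R=plan([.409,.295,.316],.22,4)
p,R=plan([.408,.031,.316],-.092,8,p,R)
E
```

```text
[[-0.005, -0.032, 0.001], [-0.02, -0.0, -0.01]]
[[-0.004, -0.033, 0.001], [-0.02, -0.0, -0.01]]
[[-0.005, -0.032, 0.001], [-0.02, -0.0, -0.01]]
[[-0.005, -0.033, 0.002], [-0.02, -0.0, -0.01]]
[[-0.032, 0.0, 0.007], [0.0, 2.23, 0.0]]
[[-0.033, 0.0, 0.006], [0.0, 2.23, 0.0]]
[[-0.032, 0.0, 0.005], [0.0, 2.23, 0.0]]
[[-0.033, 0.0, 0.004], [0.0, 2.23, 0.0]]
[[-0.033, 0.0, 0.002], [0.0, 2.23, 0.0]]
[[-0.033, 0.0, 0.001], [0.0, 2.23, 0.0]]
[[-0.033, 0.0, -0.001], [0.0, 2.23, 0.0]]
[[-0.033, 0.0, -0.001], [0.0, 2.23, 0.0]]
```

>>> {"name": "apply_moves", "arguments": {
  "motion": [
    [0.01,[-0.003,-0.02,0],[0,0,0]],
    [0.01,[-0.004,-0.03,0.001],[0,0,0]],
    [0.01,[-0.004,-0.03,0.001],[0,0,0]],
    [0.01,[-0.004,-0.03,0.001],[0,0,0]],
    [0.01,[-0.01,-0.02,0.003],[0,0,0]],
    [0.01,[-0.024,0,0.005],[0,2,0]],
    [0.01,[-0.03,0,0.006],[0,2.5,0]],
    [0.01,[-0.03,0,0.005],[0,2.5,0]],
    [0.01,[-0.03,0,0.004],[0,2.5,0]],
    [0.01,[-0.03,0,0.002],[0,2.5,0]],
    [0.01,[-0.03,0,0],[0,2,0]],
    [0.01,[-0.02,0,0],[0,1,0]]
  ]
}}

```text
t: 6.18
ee_pos: [0.407, 0.0907, 0.3168]
tcp_rot: [0.511, 0.489, -0.489, -0.511]
wrist_force: [-0.4, 0.7, -0.8]
gripper_width: 0.176
```

```bash
python3 - <<'E'
from plan import *
st()
p,R=plan([.408,.031,.316],-.092,4)
E
```

```text
t 6.17 p [0.407  0.0907 0.3168] yaw -0.0452 toolz tilt [ 2.e-04 -1.e-04 -1.e+00] F [-0.44  0.72 -0.82] T [ 0.01  0.02 -0.02] w 16.2
[[-0.015, 0.0, -0.001], [0.0, 0.67, -0.0]]
[[-0.015, 0.0, -0.001], [0.0, 0.67, -0.0]]
[[-0.015, 0.001, -0.001], [0.0, 0.67, -0.0]]
[[-0.015, -0.0, -0.002], [0.0, 0.67, -0.0]]
```

>>> {"name": "apply_moves", "arguments": {
  "motion": [
    [0.01,[-0.015,0,-0.001],[0,0.7,0]],
    [0.01,[-0.018,0,-0.001],[0,0.7,0]],
    [0.01,[-0.015,0,-0.001],[0,0.7,0]],
    [0.01,[-0.012,0,-0.001],[0,0.6,0]],
    [0.01,[0,0.015,0],[0,0,0]],
    [0.01,[0,0.025,0],[0,0,0]],
    [0.01,[0,0.025,0],[0,0,0]],
    [0.01,[0,0.025,0],[0,0,0]],
    [0.01,[0,0.02,0],[0,0,0]],
    [0.01,[0,0.01,0],[0,0,0]],
    [0.01,[0,0,0],[0,0,0]],
    [0.01,[0,0,0],[0,0,0]]
  ]
}}

```text
t: 7.68
ee_pos: [0.408, 0.0331, 0.1972]
tcp_rot: [0.522, 0.478, -0.477, -0.522]
wrist_force: [0.7, -0.2, -0.7]
gripper_width: 0.179
```

```bash
python3 - <<'E'
from plan import *
st()
s=env.capture("scene"); pickle.dump(s,open("scene8.pkl","wb")); im=s["image"][:,:,::-1]
cv2.imwrite("pics/s8.png",cv2.resize(im[130:300,180:360],None,fx=3.5,fy=3.5,interpolation=cv2.INTER_CUBIC))
c=env.capture("top"); pickle.dump(c,open("top8.pkl","wb")); im=c["image"][:,:,::-1]
cv2.imwrite("pics/t8.png",cv2.resize(im[150:280,180:380],None,fx=3.8,fy=3.8,interpolation=cv2.INTER_CUBIC))
E
```

```text
t 7.67 p [0.408  0.0331 0.1972] yaw -0.0889 toolz tilt [ 1.1e-03  2.0e-04 -1.0e+00] F [ 0.72 -0.21 -0.75] T [ 0.01  0.01 -0.  ] w 16.4
```

View pics/s8.png

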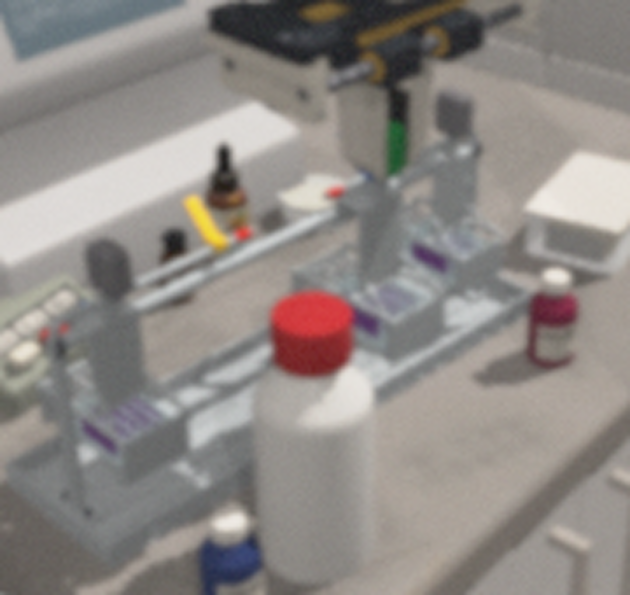

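View pics/t8.png

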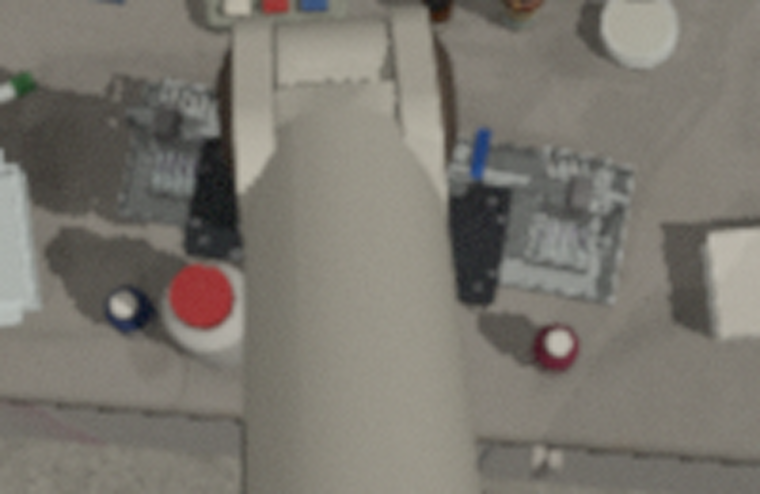

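```bash
cat >> plan.py <<'E'
def carr(P,p,yaw): # carrier point mm -> world, given TCP
    P=np.array(P,float)/1000; c,s=np.cos(yaw),np.sin(yaw)
    q=P-np.array([-.0105,0,.1128]); return p+np.array([c*q[0]-s*q[1],s*q[0]+c*q[1],q[2]])
MID=np.array([.4885,.0243,.12]); RY=-.092
def rail(P):
    P=np.array(P,float)/1000; c,s=np.cos(RY),np.sin(RY); return MID+np.array([c*P[0]-s*P[1],s*P[0]+c*P[1],P[2]])
def overlay(s,p,yaw,box,f,name):
    im=s["image"][:,:,::-1][box[0]:box[1],box[2]:box[3]]; im=cv2.resize(im,None,fx=f,fy=f,interpolation=cv2.INTER_CUBIC)
    def d(W,col):
        for u in proj(s,W): cv2.circle(im,(int((u[0]+.5-box[2])*f),int((u[1]+.5-box[0])*f)),2,col,-1)
    d([carr(q,p,yaw) for q in((-9.5,-18,92),(-9.5,18,92),(8,18,92),(8,-18,92),(12.5,18,71),(12.5,-18,71))],(0,0,255))
    d([carr(q,p,yaw) for q in((-42,25,0),(-42,-25,0),(44,25,0),(-42,25,37),(-42,-25,37),(44,25,37),(44,-25,37))],(255,0,255))
    d([rail(q) for q in((0,-30,15),(0,30,15),(0,-170,0),(0,170,0))],(0,255,255))
    d([rail(q) for q in((0,58,15),(0,-72,15))],(0,255,0))
    cv2.imwrite(name,im)
E
python3 - <<'E'
from plan import *
s=pickle.load(open("scene8.pkl","rb")); p,R,o=cur(); overlay(s,np.array([.4083,.0325,.1968]),-.09,(130,300,180,360),3.5,"pics/o8.png")
E
```

```text
(no output)
```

View pics/o8.png

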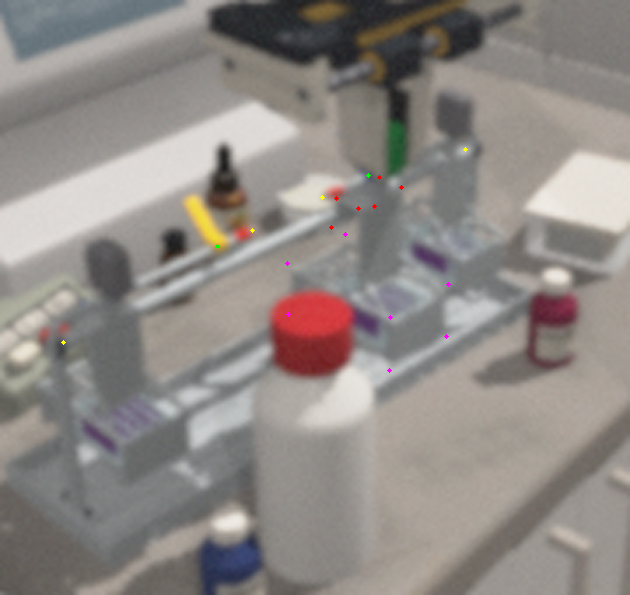

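>>> {"name": "apply_moves", "arguments": {
  "motion": [
    [0.01,[0,0.008,0],[0,0,0]],
    [0.01,[0,0.01,0],[0,0,0]],
    [0.01,[0,0.008,0],[0,0.2,0]],
    [0.01,[0,0,0],[0,0,0]],
    [0.01,[0,0,-0.006],[0,0,0]],
    [0.01,[0,0,-0.01],[0,0,0]],
    [0.01,[0,0,-0.01],[0,0,0]],
    [0.01,[0,0,-0.008],[0,0,0]],
    [0.01,[0,0,0],[0,0,0]],
    [0.01,[0,0,0],[0,0,0]]
  ]
}}

```text
t: 9.02
ee_pos: [0.4409, 0.0297, 0.1705]
tcp_rot: [-0.522, -0.476, 0.477, 0.523]
wrist_force: [0.5, -0.6, -1.8]
gripper_width: 0.172
```

```bash
python3 - <<'E'
from plan import *
st()
P=[];
for i in range(4):
    s=env.capture("scene"); P.append(cur()[0])
print(np.array(P).round(4)); p=np.mean(P,0); print(p)
overlay(s,p,-.092,(130,250,230,360),4.6,"pics/o9.png"); cv2.imwrite("pics/s9.png",cv2.resize(s["image"][130:250,230:360,::-1],None,fx=4.6,fy=4.6,interpolation=cv2.INTER_CUBIC))
E
```

```text
t 9.03 p [0.4409 0.0297 0.1705] yaw -0.0927 toolz tilt [-8.e-04 -0.e+00 -1.e+00] F [ 0.46 -0.61 -1.79] T [ 0.04  0.07 -0.04] w 15.8
[[0.4408 0.0297 0.1705]
 [0.4408 0.0297 0.1706]
 [0.4409 0.0297 0.1707]
 [0.441  0.0297 0.1707]]
[0.4408824  0.02971602 0.17063558]
```

View pics/o9.png

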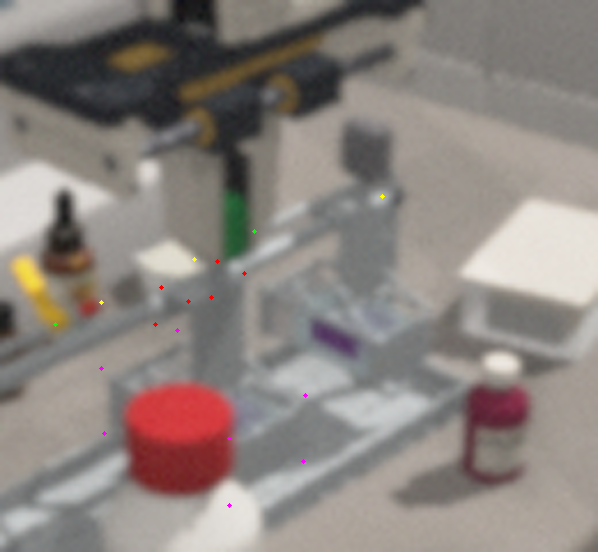

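View pics/s9.png

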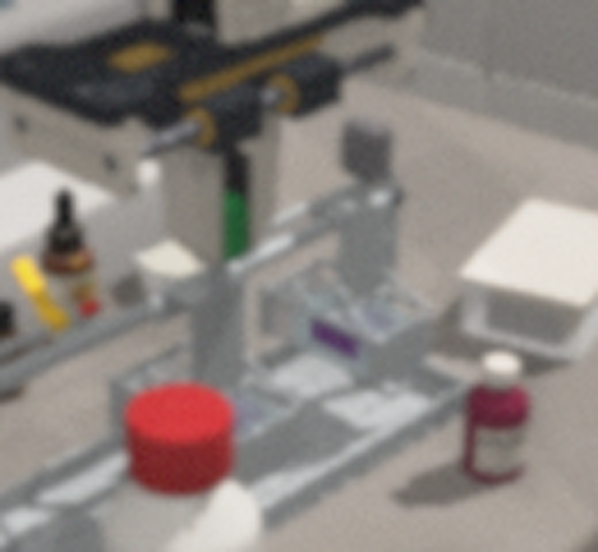

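>>> {"name": "apply_moves", "arguments": {
  "motion": [
    [0.01,[0,0,-0.006],[0,0,0]],
    [0.01,[0,0,-0.007],[0,0,0]],
    [0.01,[0,0,-0.007],[0,0,0]],
    [0.01,[0,0,0],[0,0,0]],
    [0.01,[0,0,0],[0,0,0]]
  ]
}}

```text
t: 9.85
ee_pos: [0.4609, 0.0278, 0.1705]
tcp_rot: [-0.522, -0.476, 0.476, 0.523]
wrist_force: [-0.0, 0.2, -1.1]
gripper_width: 0.174
```

```bash
cat >> plan.py <<'E'
def where():
    p,R,o=cur(); y=yaw_of(R); h=carr((0,0,89),p,y)-MID; c,s=np.cos(RY),np.sin(RY)
    print("hook in rail mm",(np.array([c*h[0]+s*h[1],-s*h[0]+c*h[1],h[2]])*1000).round(1))
E
python3 - <<'E'
from plan import *
st();where()
E
```

```text
t 9.85 p [0.4609 0.0278 0.1705] yaw -0.0927 toolz tilt [-7.e-04 -0.e+00 -1.e+00] F [-0.02  0.25 -1.09] T [ 0.07  0.05 -0.05] w 16.0
hook in rail mm [-17.3   1.   26.7]
```

No contact. Continue until the rod is under the throat.

>>> {"name": "apply_moves", "arguments": {
  "motion": [
    [0.01,[0,0,-0.006],[0,0,0]],
    [0.01,[0,0,-0.006],[0,0,0]],
    [0.01,[0,0,-0.005],[0,0,0]],
    [0.01,[0,0,0],[0,0,0]],
    [0.01,[0,0,0],[0,0,0]]
  ]
}}

```text
t: 10.48
ee_pos: [0.4779, 0.0263, 0.1706]
tcp_rot: [-0.522, -0.476, 0.476, 0.523]
wrist_force: [-0.2, 0.3, -2.4]
gripper_width: 0.17
```

```bash
python3 - <<'E'
from plan import *
s=env.capture("scene"); c=env.capture("top"); st();where()
cv2.imwrite("pics/s10.png",cv2.resize(s["image"][130:250,230:360,::-1],None,fx=4.6,fy=4.6,interpolation=cv2.INTER_CUBIC))
p,R,o=cur(); overlay(s,p,-.092,(130,250,230,360),4.6,"pics/o10.png")
E
```

```text
t 10.57 p [0.4779 0.0263 0.1706] yaw -0.0925 toolz tilt [-3.e-04 -0.e+00 -1.e+00] F [ 0.84 -0.1  -1.72] T [0.01 0.06 0.  ] w 15.6
hook in rail mm [-0.3  1.  26.8]
```

View pics/s10.png

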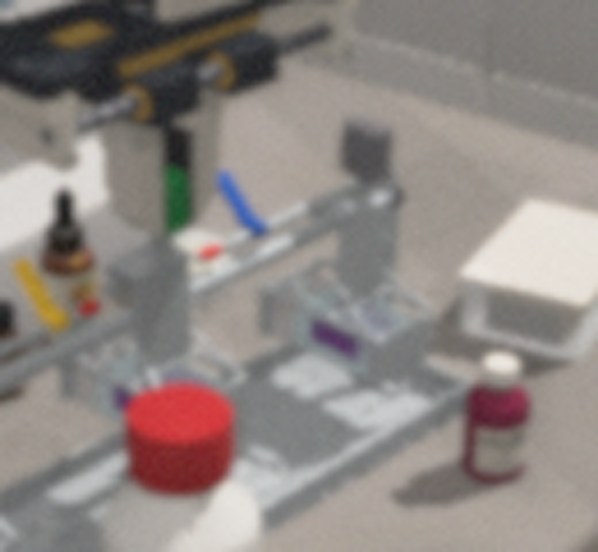

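View pics/o10.png

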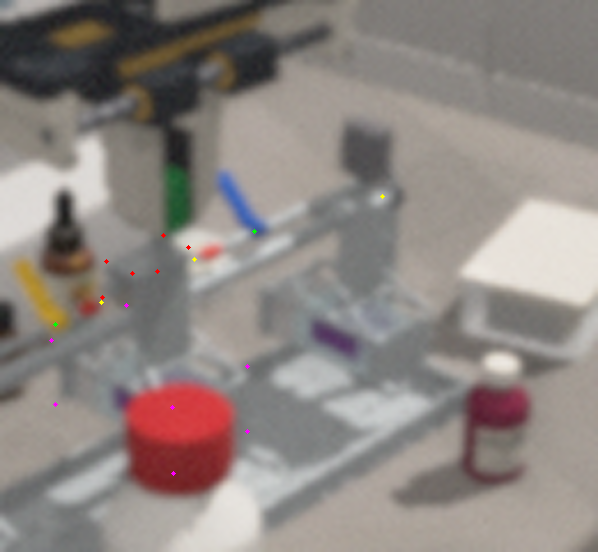

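>>> {"name": "apply_moves", "arguments": {
  "motion": [
    [0.01,[0,0.005,0],[0,0,0]],
    [0.01,[0,0.005,0],[0,0,0]],
    [0.01,[0,0.004,0],[0,0,0]],
    [0.01,[0,0.003,0],[0,0,0]],
    [0.01,[0,0,0],[0,0,0]],
    [0.01,[0,0,0],[0,0,0]]
  ]
}}

```text
t: 11.32
ee_pos: [0.4782, 0.0263, 0.1538]
tcp_rot: [0.523, 0.476, -0.476, -0.523]
wrist_force: [-0.2, 0.4, -1.4]
gripper_width: 0.175
```

```bash
python3 - <<'E'
from plan import *
st();where()
E
```

```text
t 11.32 p [0.4782 0.0263 0.1538] yaw -0.0927 toolz tilt [ 2.e-04  0.e+00 -1.e+00] F [-0.17  0.37 -1.43] T [ 0.01 -0.01 -0.03] w 16.1
hook in rail mm [ 0.1  1.  10. ]
```

>>> {"name": "apply_moves", "arguments": {
  "motion": [
    [0.01,[0,0.001,0],[0,0,0]],
    [0.01,[0,0.001,0],[0,0,0]],
    [0.01,[0,0.001,0],[0,0,0]],
    [0.01,[0,0,0],[0,0,0]],
    [0.01,[0,0,0],[0,0,0]]
  ]
}}

```text
t: 11.95
ee_pos: [0.4781, 0.0262, 0.1507]
tcp_rot: [-0.523, -0.476, 0.476, 0.523]
wrist_force: [-0.6, 0.1, -1.6]
gripper_width: 0.173
```

```bash
python3 - <<'E'
from plan import *
st();where()
E
```

```text
t 11.95 p [0.4781 0.0262 0.1507] yaw -0.0927 toolz tilt [-0.  0. -1.] F [-0.63  0.14 -1.59] T [ 0.01  0.04 -0.01] w 15.9
hook in rail mm [-0.   1.   6.9]
```

>>> {"name": "apply_moves", "arguments": {
  "motion": [
    [0.01,[0,0.001,0],[0,0,0]],
    [0.01,[0,0,0],[0,0,0]],
    [0.01,[0,0,0],[0,0,0]]
  ]
}}

```text
t: 12.32
ee_pos: [0.4781, 0.0263, 0.1497]
tcp_rot: [-0.523, -0.476, 0.476, 0.523]
wrist_force: [-0.3, 0.2, -2.5]
gripper_width: 0.172
```

```bash
python3 - <<'E'
from plan import *
st();where()
E
```

```text
t 12.32 p [0.4781 0.0263 0.1497] yaw -0.0927 toolz tilt [ 0.  0. -1.] F [-0.27  0.17 -2.48] T [0.03 0.01 0.04] w 15.8
hook in rail mm [-0.   1.   5.9]
```

>>> {"name": "apply_moves", "arguments": {
  "motion": [
    [0.01,[0,0.001,0],[0,0,0]],
    [0.01,[0,0,0],[0,0,0]],
    [0.01,[0,0,0],[0,0,0]]
  ]
}}

```text
t: 12.7
ee_pos: [0.4782, 0.0263, 0.149]
tcp_rot: [0.523, 0.476, -0.476, -0.523]
wrist_force: [-1.5, 0.5, 2.7]
gripper_width: 0.174
```

```bash
python3 - <<'E'
from plan import *
st();where()
E
```

```text
t 12.7 p [0.4782 0.0263 0.149 ] yaw -0.0927 toolz tilt [ 3.e-04  0.e+00 -1.e+00] F [-1.54  0.51  2.68] T [ 0.04  0.26 -0.05] w 16.0
hook in rail mm [0.1 1.  5.2]
```

>>> {"name": "apply_moves", "arguments": {
  "motion": [
    [0.01,[0,0.001,0],[0,0,0]],
    [0.01,[0,0,0],[0,0,0]],
    [0.01,[0,0,0],[0,0,0]]
  ]
}}

```text
t: 13.08
ee_pos: [0.4782, 0.0263, 0.1488]
tcp_rot: [0.523, 0.476, -0.476, -0.523]
wrist_force: [-4.4, -0.4, 12.2]
gripper_width: 0.172
```

```bash
python3 - <<'E'
from plan import *
for i in range(3): s=env.capture("scene"); st()
where()
cv2.imwrite("pics/s11.png",cv2.resize(s["image"][130:250,230:360,::-1],None,fx=4.6,fy=4.6,interpolation=cv2.INTER_CUBIC))
E
```

```text
t 13.12 p [0.4783 0.0263 0.1488] yaw -0.0927 toolz tilt [ 5.e-04 -0.e+00 -1.e+00] F [-5.26 -0.65 12.16] T [-0.01  0.99 -0.01] w 15.9
t 13.18 p [0.4783 0.0263 0.1489] yaw -0.0927 toolz tilt [ 5.e-04 -1.e-04 -1.e+00] F [-3.47 -0.15 11.23] T [-0.03  1.03 -0.01] w 15.6
t 13.22 p [0.4783 0.0263 0.1489] yaw -0.0927 toolz tilt [ 5.e-04 -0.e+00 -1.e+00] F [-3.91 -0.2  12.55] T [-0.06  0.99  0.01] w 15.7
hook in rail mm [0.1 1.  5.1]
```

View pics/s11.png

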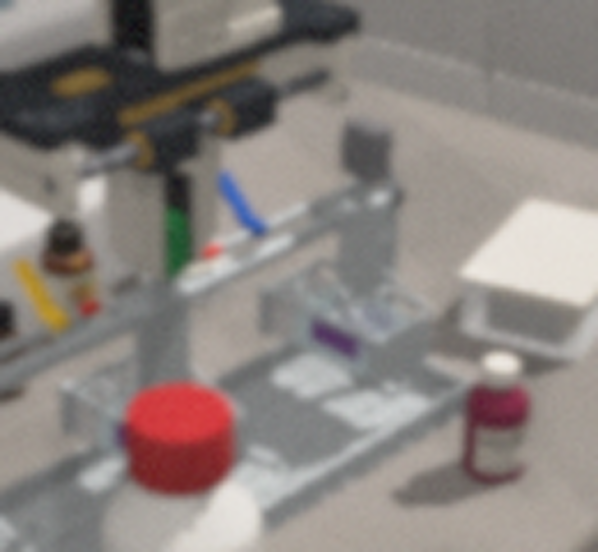

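>>> {"name": "apply_moves", "arguments": {
  "motion": [
    [0.01,[0,-0.0025,0],[0,0,0]],
    [0.01,[0,0,0],[0,0,0]],
    [0.01,[0.003,0,0],[0,0,0]],
    [0.01,[0.004,0,0],[0,0,0]],
    [0.01,[0.004,0,0],[0,0,0]],
    [0.01,[0.004,0,0],[0,0,0]],
    [0.01,[0,0,0],[0,0,0]]
  ]
}}

```text
t: 14.1
ee_pos: [0.4795, 0.0418, 0.1502]
tcp_rot: [-0.522, -0.477, 0.476, 0.522]
wrist_force: [-0.3, 0.1, -1.7]
gripper_width: 0.168
```

```bash
python3 - <<'E'
from plan import *
st();where()
E
```

```text
t 14.1 p [0.4795 0.0418 0.1502] yaw -0.0918 toolz tilt [ 0.e+00  2.e-04 -1.e+00] F [-0.3   0.07 -1.68] T [0.01 0.03 0.  ] w 15.4
hook in rail mm [-0.  16.6  6.4]
```

>>> {"name": "apply_moves", "arguments": {
  "motion": [
    [0.01,[0.004,0,0],[0,0,0]],
    [0.01,[0.005,0,0],[0,0,0]],
    [0.01,[0.005,0,0],[0,0,0]],
    [0.01,[0.005,0,0],[0,0,0]],
    [0.01,[0.005,0,0],[0,0,0]],
    [0.01,[0.004,0,0],[0,0,0]],
    [0.01,[0,0,0],[0,0,0]]
  ]
}}

```text
t: 14.98
ee_pos: [0.4821, 0.0695, 0.1502]
tcp_rot: [-0.522, -0.477, 0.476, 0.522]
wrist_force: [-0.3, 0.1, -1.5]
gripper_width: 0.172
```

```bash
python3 - <<'E'
from plan import *
st();where()
E
```

```text
t 14.97 p [0.4821 0.0695 0.1502] yaw -0.092 toolz tilt [ 0.e+00  1.e-04 -1.e+00] F [-0.34  0.12 -1.47] T [-0.03 -0.02  0.04] w 15.8
hook in rail mm [-0.  44.4  6.4]
```

>>> {"name": "apply_moves", "arguments": {
  "motion": [
    [0.01,[0.004,0,0],[0,0,0]],
    [0.01,[0.004,0,0],[0,0,0]],
    [0.01,[0.003,0,0],[0,0,0]],
    [0.01,[0.002,0,0],[0,0,0]],
    [0.01,[0,0,0],[0,0,0]],
    [0.01,[0,0,0],[0,0,0]]
  ]
}}

```text
t: 15.72
ee_pos: [0.4833, 0.0819, 0.1502]
tcp_rot: [0.523, 0.476, -0.476, -0.523]
wrist_force: [-0.4, -0.1, -1.8]
gripper_width: 0.173
```

```bash
python3 - <<'E'
from plan import *
st();where()
s=env.capture("scene");c=env.capture("top");p,R,o=cur()
pickle.dump((s,c),open("c12.pkl","wb"))
cv2.imwrite("pics/s12.png",cv2.resize(s["image"][150:270,190:310,::-1],None,fx=5,fy=5,interpolation=cv2.INTER_CUBIC))
overlay(s,p,-.092,(150,270,190,310),5,"pics/o12.png")
cv2.imwrite("pics/t12.png",cv2.resize(c["image"][150:280,180:380,::-1],None,fx=3.8,fy=3.8,interpolation=cv2.INTER_CUBIC))
E
```

```text
t 15.72 p [0.4833 0.0819 0.1502] yaw -0.0927 toolz tilt [-1.e-04 -1.e-04 -1.e+00] F [-0.37 -0.11 -1.79] T [0.01 0.01 0.01] w 15.9
hook in rail mm [-0.  56.9  6.4]
```

View pics/s12.png

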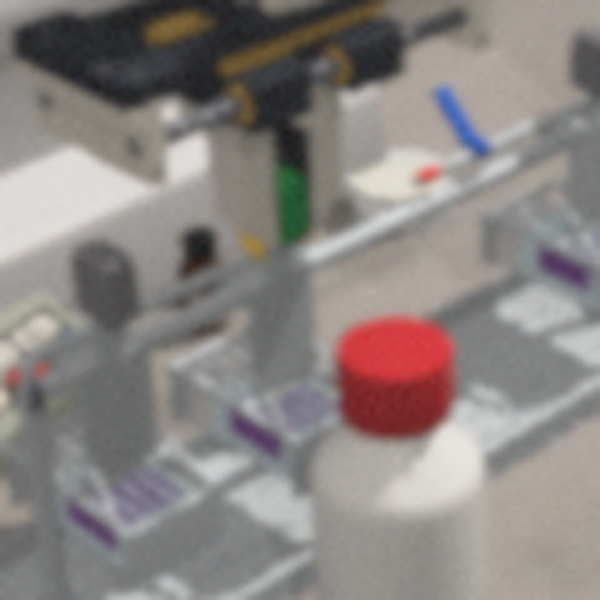

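View pics/o12.png

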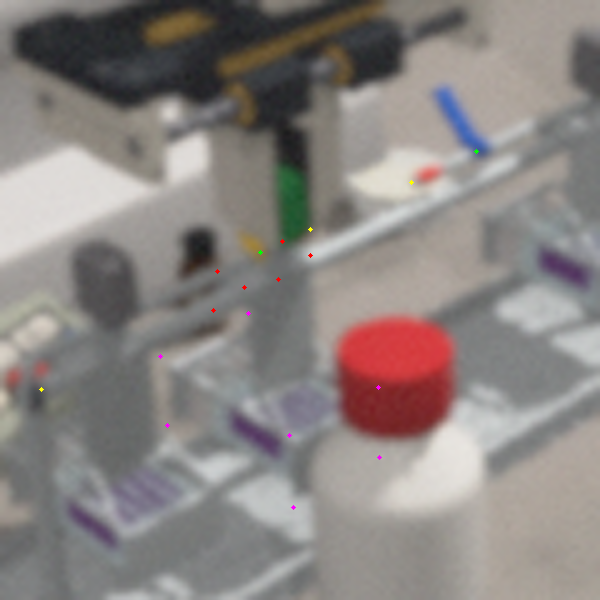

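View pics/t12.png

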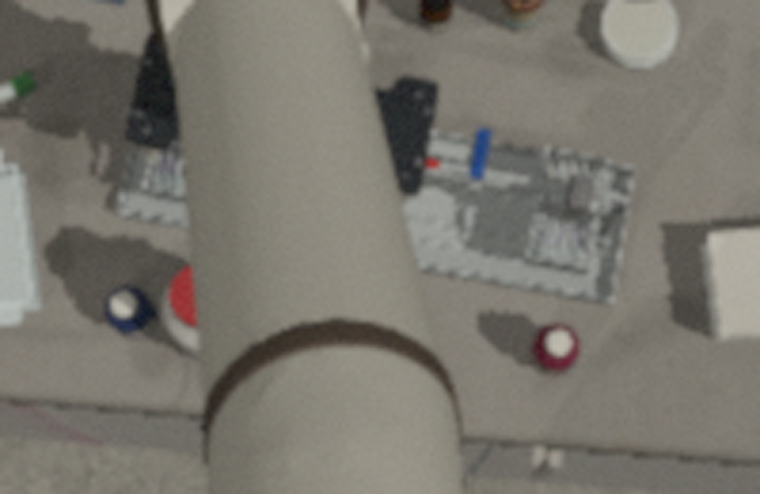

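```bash
cat >> plan.py <<'E'
def vray(c,u,v,k): # k mm rail x plane -> rail y,z mm
    q,d=ray(c,u,v); n=np.array([np.cos(RY),np.sin(RY),0]); a=(k/1000-n@(q-MID))/(n@d); P=q+a*d-MID
    return round(1000*(-np.sin(RY)*P[0]+np.cos(RY)*P[1]),1),round(1000*P[2],1)
E
python3 - <<'E'
from plan import *
s0=pickle.load(open("scene0.pkl","rb")); t0=pickle.load(open("top0.pkl","rb")); s,c=pickle.load(open("c12.pkl","rb"))
f=lambda x,y,F,ox,oy:((x+.5)/F-.5+ox,(y+.5)/F-.5+oy)
for nm,(x,y) in dict(yelL=(318,262),yelR=(347,268),bluL=(553,160),bluR=(574,160)).items(): print(nm,vray(s0,*f(x,y,5.3,180,150),-5))
for nm,x in(("redL",(358,381)),("redR",(493,523))): print(nm,[vray(s0,*f(xx,yy,5.3,180,150),-3) for xx,yy in zip(x,(250,243) if nm=="redL" else(190,180))])
# top: base pixel columns
for nm,(x,y) in dict(yel=(289,126),blu=(553,175),redL=(327,126),redR=(486,153)).items(): P=plane(t0,*f(x,y,5.5,205,165),.139)-MID; print("top",nm,(1000*(-np.sin(RY)*P[0]+np.cos(RY)*P[1])).round(1),(1000*(np.cos(RY)*P[0]+np.sin(RY)*P[1])).round(1))
g=cv2.cvtColor(s["image"],cv2.COLOR_RGB2GRAY)
for v in(214,216,218,220): print(v,g[v,232:262].tolist())
for v in(330,350): print([vray(s,*f(x,v,5,190,150),-11) for x in(250,315)])
m=mask(s,"yellow"); v,u=np.nonzero(m); k=(v>150)&(v<230)&(u>200)&(u<290);print(list(zip(u[k],v[k])))
E
```

```text
yelL (np.float64(66.9), np.float64(23.0))
yelR (np.float64(52.6), np.float64(14.4))
bluL (np.float64(-63.7), np.float64(19.8))
bluR (np.float64(-76.7), np.float64(15.0))
redL [(np.float64(44.8), np.float64(18.6)), (np.float64(32.8), np.float64(17.0))]
redR [(np.float64(-29.8), np.float64(17.3)), (np.float64(-47.6), np.float64(15.4))]
top yel 57.0 -2.9
top blu -72.2 -4.3
top redL 39.0 0.4
top redR -38.7 0.7
214 [94, 96, 103, 119, 141, 149, 147, 135, 118, 106, 105, 102, 105, 107, 110, 113, 120, 121, 124, 125, 134, 151, 162, 167, 166, 166, 165, 162, 159, 150]
216 [94, 106, 124, 142, 145, 142, 135, 119, 110, 109, 107, 103, 105, 106, 111, 115, 120, 120, 121, 124, 138, 150, 161, 167, 165, 161, 149, 134, 123, 115]
218 [171, 175, 166, 150, 138, 131, 129, 124, 116, 109, 108, 105, 109, 110, 117, 117, 118, 118, 123, 125, 141, 157, 166, 164, 156, 143, 127, 111, 103, 104]
220 [158, 154, 146, 142, 145, 148, 144, 134, 122, 109, 107, 107, 109, 117, 119, 121, 119, 119, 118, 119, 128, 146, 162, 166, 149, 130, 114, 106, 104, 103]
[(np.float64(74.4), np.float64(-11.2)), (np.float64(39.0), np.float64(-27
[... 217 characters left out ...]
.int64(226), np.int64(154)), (np.int64(227), np.int64(154)), (np.int64(228), np.int64(154)), (np.int64(222), np.int64(155)), (np.int64(223), np.int64(155)), (np.int64(224), np.int64(155)), (np.int64(225), np.int64(155)), (np.int64(226), np.int64(155)), (np.int64(227), np.int64(155)), (np.int64(220), np.int64(156)), (np.int64(221), np.int64(156)), (np.int64(222), np.int64(156)), (np.int64(223), np.int64(156)), (np.int64(224), np.int64(156)), (np.int64(225), np.int64(156)), (np.int64(221), np.int64(157)), (np.int64(222), np.int64(157)), (np.int64(239), np.int64(198)), (np.int64(240), np.int64(198)), (np.int64(240), np.int64(199)), (np.int64(241), np.int64(199)), (np.int64(241), np.int64(200))]
```

>>> {"name": "apply_moves", "arguments": {
  "motion": [
    [0.01,[0.001,0,0],[0,0,0]],
    [0.01,[0,0.001,0],[0,0,0]],
    [0.01,[0,0.0005,0],[0,0,0]],
    [0.01,[0,0,0],[0,0,0]],
    [0.01,[0,0,0],[0,0,0]]
  ]
}}

```text
t: 16.45
ee_pos: [0.4834, 0.0831, 0.149]
tcp_rot: [0.523, 0.476, -0.476, -0.523]
wrist_force: [-2.0, 0.4, 3.6]
gripper_width: 0.173
```

```bash
python3 - <<'E'
from plan import *
st();where()
E
```

```text
t 16.45 p [0.4834 0.0831 0.149 ] yaw -0.0926 toolz tilt [ 2.e-04  1.e-04 -1.e+00] F [-2.04  0.36  3.6 ] T [-0.06  0.41  0.02] w 15.9
hook in rail mm [ 0.  58.1  5.2]
```

>>> {"name": "apply_moves", "arguments": {
  "motion": [
    [0.018,[0,0,0],[0,0,0]],
    [0.02,[0,0,0],[0,0,0]],
    [0.024,[0,0,0],[0,0,0]],
    [0.03,[0,0,0],[0,0,0]],
    [0.036,[0,0,0],[0,0,0]],
    [0.036,[0,0,0],[0,0,0]],
    [0.036,[0,0,0],[0,0,0]]
  ]
}}

```text
t: 17.32
ee_pos: [0.4834, 0.0831, 0.1487]
tcp_rot: [0.523, 0.476, -0.476, -0.523]
wrist_force: [0.2, -0.4, 0.7]
gripper_width: 0.389
```

```bash
python3 - <<'E'
from plan import *
st()
s=env.capture("scene")
cv2.imwrite("pics/s13.png",cv2.resize(s["image"][150:270,190:310,::-1],None,fx=5,fy=5,interpolation=cv2.INTER_CUBIC))
E
```

```text
t 17.32 p [0.4834 0.0831 0.1487] yaw -0.0926 toolz tilt [ 1.e-04  1.e-04 -1.e+00] F [ 0.21 -0.42  0.68] T [-0.   -0.06 -0.  ] w 35.7
```

View pics/s13.png

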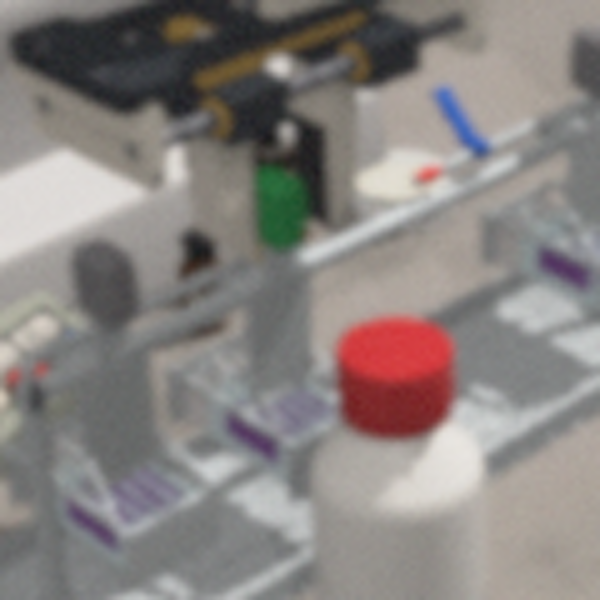

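>>> {"name": "apply_moves", "arguments": {
  "motion": [
    [0.036,[0,-0.004,0],[0,0,0]],
    [0.036,[0,-0.01,0],[0,0,0]],
    [0.036,[0,-0.015,0],[0,0,0]],
    [0.036,[0,-0.02,0],[0,0,0]],
    [0.036,[0,-0.025,0],[0,0,0]],
    [0.036,[0,-0.03,0],[0,0,0]],
    [0.036,[0,-0.02,0.01],[0,0,0]],
    [0.036,[0.03,0,0.02],[0,0,0]],
    [0.036,[0.04,0,0.02],[0,0,0]],
    [0.036,[0.04,0,0.02],[0,0,0]],
    [0.036,[0.04,0,0.01],[0,0,0]],
    [0.036,[0.03,0,0],[0,0,0]]
  ]
}}

```text
t: 18.88
ee_pos: [0.4196, 0.2719, 0.2743]
tcp_rot: [0.522, 0.478, -0.476, -0.522]
wrist_force: [0.0, -0.1, -0.1]
gripper_width: 0.394
```

>>> {"name": "apply_moves", "arguments": {
  "motion": [
    [0.036,[0.03,0,0],[0,0,0]],
    [0.036,[0.02,0,0],[0,0,0]],
    [0.036,[0,0,0],[0,0,0]],
    [0.036,[0,0,0],[0,0,0]],
    [0.036,[0,0,0],[0,0,0]],
    [0.036,[0,0,0],[0,0,0]],
    [0.036,[0,0,0],[0,0,0]],
    [0.036,[0,0,0],[0,0,0]]
  ]
}}

```text
t: 19.88
ee_pos: [0.425, 0.3193, 0.2728]
tcp_rot: [0.523, 0.476, -0.476, -0.523]
wrist_force: [-0.3, -0.2, -0.1]
gripper_width: 0.392
```

```bash
python3 - <<'E'
from plan import *
st()
s=env.capture("scene");c=env.capture("top")
pickle.dump((s,c),open("c14.pkl","wb"))
cv2.imwrite("pics/s14.png",cv2.resize(s["image"][150:270,190:340,::-1],None,fx=5,fy=5,interpolation=cv2.INTER_CUBIC))
cv2.imwrite("pics/t14.png",cv2.resize(c["image"][150:270,150:360,::-1],None,fx=3.8,fy=3.8,interpolation=cv2.INTER_CUBIC))
s0=pickle.load(open("scene0.pkl","rb")); t0=pickle.load(open("top0.pkl","rb"))
for nm,a,b in(("scene",s0,s),("top",t0,c)):
    for col in("yellow","blue","red","green"):
        print(nm,col,[x[0].round(1).tolist() for x in blobs(a,col)],"->",[x[0].round(1).tolist() for x in blobs(b,col)])
for ce,st_,m in blobs(s,"green"): print(np.median(pts(s,m),0))
E
```

```text
t 19.88 p [0.425  0.3193 0.2728] yaw -0.0929 toolz tilt [ 1.e-04  0.e+00 -1.e+00] F [-0.34 -0.15 -0.14] T [ 0.04  0.04 -0.04] w 36.0
scene yellow [[238.2, 193.5]] -> [[115.3, 133.1], [163.0, 134.3], [151.0, 138.0], [126.6, 145.6], [168.6, 141.4], [118.2, 157.3], [237.2, 192.4]]
scene blue [[281.6, 174.2], [131.1, 263.5]] -> [[281.4, 174.2], [130.2, 264.0]]
scene red [[307.4, 50.8], [275.0, 184.5], [248.9, 196.1], [268.7, 224.7], [91.2, 270.4]] -> [[307.4, 50.5], [275.0, 184.5], [268.7, 224.7], [91.2, 270.5]]
scene green [[178.2, 276.7], [146.7, 289.3]] -> [[244.7, 190.4], [146.1, 289.2]]
top yellow [[257.5, 181.1]] -> [[257.5, 178.8]]
top blue [[306.0, 189.7]] -> [[305.9, 189.7]]
top red [[518.0, 109.4], [165.0, 140.8], [252.1, 150.6], [264.0, 187.5], [293.0, 192.5], [232.4, 227.4]] -> [[517.9, 109.7], [165.0, 140.8], [252.1, 150.6], [264.0, 187.5], [293.0, 192.5], [232.4, 227.4]]
top green [[166.3, 210.7]] -> [[255.3, 188.1]]
[0.47541613 0.08858811 0.16595208]
[0.54689216 0.30247054 0.01333695]
```

View pics/s14.png

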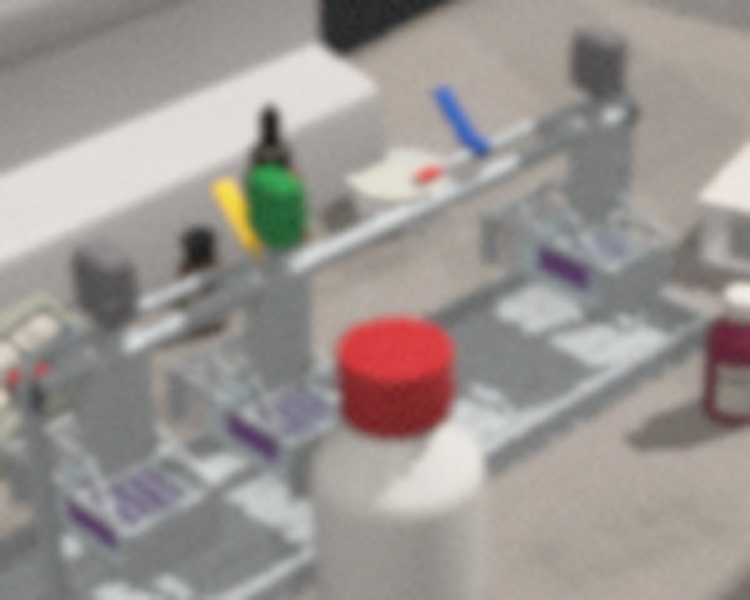

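View pics/t14.png

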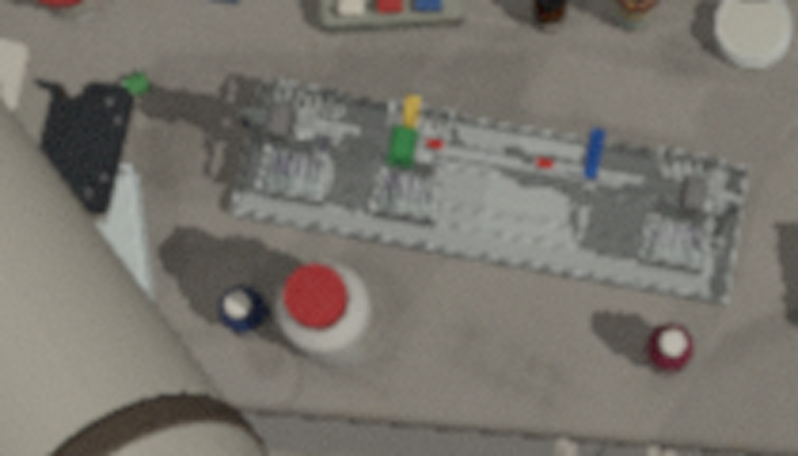

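```bash
python3 - <<'E'
from plan import *
s,c=pickle.load(open("c14.pkl","rb"))
s0=pickle.load(open("scene0.pkl","rb")); t0=pickle.load(open("top0.pkl","rb"))
f=lambda x,y,F,ox,oy:((x+.5)/F-.5+ox,(y+.5)/F-.5+oy)
for v in(330,350): print("strap",[vray(s,*f(x,v,5,190,150),-11) for x in(248,312)])
g=[b for b in blobs(c,"green")][0][0]; P=plane(c,*g,.172)-MID
print("grip top cam rail x,y",1000*(np.cos(RY)*P[0]+np.sin(RY)*P[1]),1000*(-np.sin(RY)*P[0]+np.cos(RY)*P[1]))
X=tri(c,g,s,blobs(s,"green")[0][0])[0]-MID; print("tri",1000*(np.cos(RY)*X[0]+np.sin(RY)*X[1]),1000*(-np.sin(RY)*X[0]+np.cos(RY)*X[1]),X[2])
def sh(a,b,box):
    A=[cv2.cvtColor(k["image"],cv2.COLOR_RGB2GRAY)[box[0]:box[1],box[2]:box[3]].astype(np.float32) for k in(a,b)]; return np.round(cv2.phaseCorrelate(*A)[0],2),np.abs(A[0]-A[1]).mean().round(2)
print("hungR scene",sh(s0,s,(155,210,296,326)),"hungL scene",sh(s0,s,(195,240,203,222)),"top R",sh(t0,c,(190,225,318,345)),"top L",sh(t0,c,(175,212,212,238)))
print("alc",sh(t0,c,(215,250,222,250)),"blue",sh(t0,c,(220,242,205,220)),"red",sh(t0,c,(230,250,315,338)))
E
```

```text
strap [(np.float64(75.5), np.float64(-10.8)), (np.float64(40.7), np.float64(-26.4))]
strap [(np.float64(76.2), np.float64(-20.3)), (np.float64(41.2), np.float64(-36.4))]
grip top cam rail x,y -12.846969173386798 58.244645543876764
tri -11.32271819949586 58.53536484183196 0.04247425375076669
hungR scene (array([ 0.06, -0.02]), np.float32(6.74)) hungL scene (array([0.07, 0.39]), np.float32(6.32)) top R (array([0.45, 0.09]), np.float32(1.99)) top L (array([0.32, 0.06]), np.float32(3.41))
alc (array([-0.1 ,  0.03]), np.float32(1.75)) blue (array([0.48, 0.  ]), np.float32(2.25)) red (array([-0.03, -0.07]), np.float32(2.64))
```

Carrier at 58.2–58.5 mm along the rail versus clip 57–59.5 mm; nothing else moved. Handing in.

```bash
python3 - <<'E'
from rig import env
print(env.sign_off())
E
```

```text
the job is handed in; nothing more can be done
None
```

I lifted the carrier out of the dish by its green grip and kept it upright. I hooked it over the lower rod through the guard opening, slid it left under the guard to the yellow clip, and let go. The job was handed in at about 20 s of the 64 s allowed, with the arm clear; no verdict was reported.

- **Seating:** while lowering in the opening, contact came with the hook about 5 mm above the rod's axis, as expected for a seated hook. The wrist force there was about 12 N.
- **Position at the clip:** strap and grip measured 58.2–58.7 mm along the rail from the middle. The yellow clip measured about 57–60 mm, so the carrier is well inside the ±7 mm limit.
- **Hanging plumb:** the grip sits 11.3–12.8 mm in front of the rod, against 10.5 mm expected. That agrees with plumb to within the camera accuracy. I took no second picture to confirm that it hung still.
- **Other objects:** comparing pictures before and after, the two hung carriers and three bottles shifted less than 0.5 pixel, roughly 1 mm.
- **Disagreement:** the trough's corners gave the rail's middle about 5 mm further along y than the guard's red ends. I used the red ends, which agreed with the hung carriers.

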